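# Show a washed housing to the inspection camera

## Task

Lift the aluminium housing with the long round spout up off its pin in the wash basket and hold it in the air in front of the inspection camera: the end of the spout at the camera's focus point, the spout pointing straight into the lens along its tilted line of sight, and the housing's top still uppermost (not rolled over). Leave the other two housings on their pins and do not touch the camera or its stand. The job finishes while you are still holding the housing there, steady and gripped; do not put it down.

Things in the scene. Friction and masses are not known exactly. Their poses are not given: they have to be found in the camera images.
- spout_housing: Part to show, about 0.2 kg: aluminium block 56 long (x) x 34 wide (y) x 36 mm high (z), round spout on its +x end. Origin: centre of the block's underside; x to the spout's end, z up. Its 16 mm upright bore, at the origin, stands over any of the basket's pins, underside 20 mm above the table, spout pointing within 40 deg of straight ahead. Grip the flat long sides (34 mm) from above.
- spout_face (a point): Centre of the spout's end face: 54 mm along x and 18 mm up z from the origin of spout_housing; same axes. The spout is 24 mm in diameter and 26 mm long, level, at the block's mid-height.
- flange_housing: Leave on its pin. Told by a rectangular plate, 8 mm thick, 50 mm wide and 36 mm high, on its +x end, and no spout. The same aluminium block as spout_housing, 56 x 34 x 36 mm with the same upright bore, standing on another pin of the basket. Origin: centre of the block's underside; x lengthwise, z up.
- plain_housing: Leave on its pin. Told by plain ends: no spout and no plate. The same aluminium block as spout_housing, 56 x 34 x 36 mm with the same upright bore, standing on another pin of the basket. Origin: centre of the block's underside; x lengthwise, z up.
- basket: Fixed steel wash basket 220 (x) x 340 (y) x 40 mm high, 3 mm walls, end handles 58 mm high. Origin: centre of its underside on the table; z up. Pins at (x, y) = (-30, -90), (30, 0), (-30, 90) mm, 10 mm thick, tops 46 mm above the table, on 26 mm wide feet 20 mm above it: each goes 26 mm up into its housing, so lift straight up past that. A low ring lies near the -x wall.
- camera_stand: Fixed stand of the inspection camera on the far side of the table: base plate 220 (x) x 100 (y) x 14 mm, column 200 mm behind its front edge, 314 mm high, camera head on a yoke, tilt axis 170 mm behind the front edge and 320 mm up. Origin: middle of the base's front edge, on the table; z up. The camera looks along the stand's -x, towards the robot's side, and downwards.
- focus (a point): The camera's focus point in empty air, 130 mm in front of the lens centre (amid a 60 mm white ring light) on its line of sight, 0.2 to 0.27 m above the table. x axis: from here up into the lens along the line of sight (sloping 15 to 32 deg); y level; z up, square to both. The housing is rightly presented when spout_face lies here and the housing's x, y, z axes run along these.
Things that resemble listed ones, but are neither listed nor needed, are in the scene too. Leave any yellow look-alike of the spout_housing alone.

How it is judged (in metres and radians):
On the way:
1. the spout housing is lifted clear of the basket in the gripper (z of spout_housing in the frame of basket above 0.07 m and contact force between spout_housing and the fingers above 1 N and contact force between spout_housing and basket below 0.1 N), for 0.2 s.
At the end, for the whole second after the job is handed in: Held in the fingers, at rest, touching neither basket nor camera: spout end within 20 mm of the focus point, spout towards the lens within 10 deg of the line of sight, top uppermost within 10 deg; the other housings still on their pins (moved under 20 mm) (distance between spout_face and focus below 0.02 m and angle between the x axis of spout_housing and the x axis of focus, either way round below 0.17 rad and angle between the z axis of spout_housing and the z axis of focus, either way round below 0.17 rad and x of spout_housing in the frame of focus below -0.03 m and angle between spout_housing's own z axis and vertical below 0.85 rad and z of spout_face in the frame of camera_stand above 0.14 m and contact force between spout_housing and the fingers above 2 N and contact force between spout_housing and basket below 0.1 N and contact force between spout_housing and camera_stand below 0.1 N and linear speed of spout_housing below 0.02 m/s and angular speed of spout_housing below 0.15 rad/s and distance of each of flange_housing, plain_housing from where it was at the start of the episode below 0.02 m); the arm keeps its last pose, push and grip.
It fails at once if the camera or its stand is touched (contact force between camera_stand and anything else above 1 N).
It fails at once if another housing is taken off its pin (distance of any of flange_housing, plain_housing from where it was at the start of the episode above 0.02 m).
It also fails if it takes over 32 s, if anything falls off the work surface, if the arm or the gripper's body presses on something with over 40 N, if the wrist force passes 120 N, or if a joint passes its speed limit or range.

## Robot

A 7-joint arm with a two-finger parallel gripper is mounted at the origin on the work surface. World frame = base frame: x ahead of the robot, y to its left, z up, the work surface at z = 0. Lengths are in mm, angles in rad, forces in N, time in s.
With the tool pointing down it reaches from about 400 to 900 mm from the base axis. Payload 5.6 kg.
Tool frame: the origin (TCP) lies midway between the tips of the shut fingers; the grasp point (between the pads) lies 19 mm behind it; z points along the fingers, y is the line along which they close (so a half turn about z gives the same grasp; the last joint's range is limited). The gripper opens to 92 mm and grips with 3 to 60 N. Pads are 20 mm wide; open, the fingers measure 128 mm over their backs; the gripper's body (75 mm by 189 mm) begins 69 mm behind the grasp point.
Start: joints at [1.143, 0.468, -0.012, 1.603, 0.006, 1.071, -0.056], TCP at [243.953, -602.491, 214.592] pointing down, gripper open.
Joint ranges: [-2.53, 2.53], [-0.31, 2.02], [-1.57, 1.55], [0.28, 2.44], [-1.29, 4.43], [0.15, 1.84], [-2.92, 2.92]. Speed limits (rad/s): [2.57, 2.57, 3.14, 3.14, 3.14, 3.14, 3.14].

## Interface

Orientations are given as a unit quaternion [x, y, z, w].
In Python, from workcell import bot gives the robot as it stands.
- The arm moves only by the tool apply_moves, never from a script. Its arguments are lists of equal length, an entry for each row: "gripper": the finger opening in mm, from 0 to 91.9; "slide": the shift along the tool's x, y, z in mm, a list of three; "twist": the turn, a rotation vector about the tool's x, y, z in degrees, a list of three. In form: {"gripper": [gripper, ...], "slide": [[tx, ty, tz], ...], "twist": [[ax, ay, az], ...]}. A call has 1 to 8 rows; each row shifts and turns the commanded pose from where the row before left it, along the tool's axes as they then stand; what a row does not reach is not made up. A row lasts 1/8 s, in which the tool goes at most 62.5 mm and 10.7 degrees, less where a joint would pass 70% of its speed; a pose out of reach is approached as far as the arm can. A call with a gripper value outside its range is refused whole. The fingers move at their own pace and stop on an object; the grip force is fixed at half the most. Time passes only in rows, so rows that do not move let the fingers close. It gives the time, the measured TCP pose, the force, the opening and the grip force at its end, in the units of the state.
- bot.state(): the state, without advancing time (a new reading comes with each control period).
- bot.capture(name): name is "side" or "top"; returns the picture (480x640x3 uint8, red, green, blue); there is no depth.
- bot.camera_model(name): a dict with "fx", "fy", "cx", "cy" (pixels), "position" and "orientation" of the camera in the world. Camera axes: x right, y up, looking along -z (the intrinsics and any distortion apply to the point x, -y, -z); pixel columns grow to the right and rows downward; lengths in mm; the calibration is good to about 2 mm. A picture is of the moment at which its call begins. camera_model takes no time and is no camera call.
- bot.hand_in(): hands the job in; it is judged then, once.
The state is a dict: "time": time; "joints": joint angles; "joint_velocities": joint speeds; "tau": joint torques, N m; "tcp_pos": TCP position; "ee_rot": TCP orientation; "wrist_force": force on the tool from outside, world axes, zero at the start; "ft_torque": the same for the moment, N m; "gripper_width": finger opening in mm; "finger_force": force on a finger pad.
Only numpy, scipy, OpenCV 4.12 (cv2) and the standard library are available. Lean on these libraries where they do the work, as an engineer would, in place of code of your own. Each camera call takes 0.05 s, during which the arm holds its last target. There are 200 camera calls.

## Working session

There is one attempt and no reset: what is moved stays moved. The work goes in short steps, Python scripts to look and compute and a tool call to move; the robot and the scene stay as the last step left them, time stands still between calls to the robot, and variables do not carry over. Pictures are saved under pics/ and viewed, at most 10 in all, crops included, and the job is handed in when it is done.

Besides the shell and the picture viewer there is one more tool, called after "Call:" in YAML: its name, and indented under it one key for each argument. apply_moves: Moves the arm, as the interface text tells. Its arguments: {"type":"object","properties":{"gripper":{"type":"array"},"slide":{"type":"array"},"twist":{"type":"array"}},"required":["gripper","slide","twist"]}

```bash
mkdir -p pics; ls; python3 - <<'E'
from workcell import bot
import cv2
for n in ("side","top"):
    im=bot.capture(n); cv2.imwrite(f"pics/{n}0.png",im[:,:,::-1]); print(n,bot.camera_model(n))
print(bot.state())
E
```

```text
pics
side {'fx': 449.8014796996083, 'fy': 449.8014796996083, 'cx': 318.1143615991467, 'cy': 241.85187320764197, 'position': array([191.00445352, 602.03759684, 683.32768685]), 'orientation': array([-0.08471609,  0.47989409,  0.85711341, -0.16697741])}
top {'fx': 523.9939464758963, 'fy': 523.9939464758963, 'cx': 323.2454363701468, 'cy': 239.11146804318867, 'position': array([ 342.5204707 , -137.36637283, 1292.71043788]), 'orientation': array([-0.0626733 ,  0.04476273,  0.70815273, -0.70184618])}
{'time': 0.1, 'joints': array([ 1.14300471,  0.46831943, -0.01157625,  1.60350243,  0.00602388,
        1.07145362, -0.05630945]), 'joint_velocities': array([-1.03421377e-03, -2.45665395e-03,  1.34558619e-05, -1.77609511e-03,
       -2.64006273e-04,  1.25169840e-03,  6.49564158e-04]), 'tau': array([ 5.44174327e-04, -5.21650314e+01, -1.26647291e-02, -2.44369197e+01,
       -5.67877362e-02,  1.40442219e-02,  7.67002803e-05]), 'tcp_pos': array([ 243.70385854, -602.01211995,  213.72800263]), 'ee_rot': array([ 9.81556866e-01,  1.91168615e-01, -2.31092133e-04, -7.91656290e-04]), 'wrist_force': array([ 0.58701009, -0.79566073, -0.03176792]), 'ft_torque': array([-0.03298374,  0.03350849,  0.00241346]), 'finger_force': 0.0, 'gripper_width': 91.71450513888905}
```

View pics/side0.png

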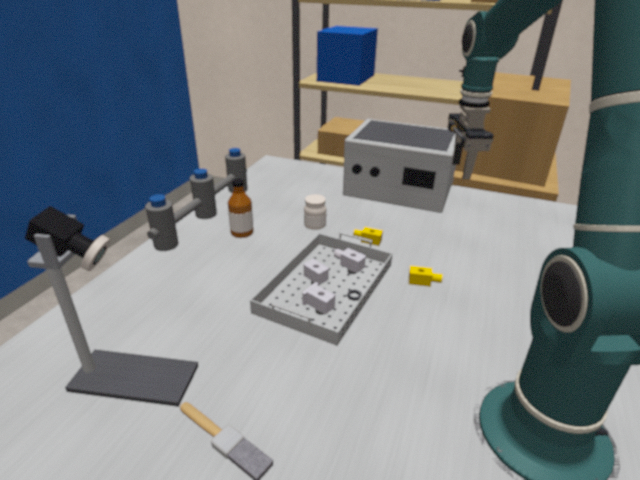

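View pics/top0.png

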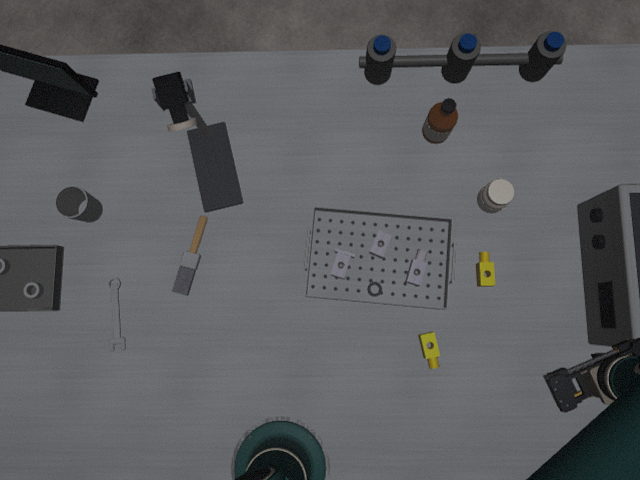

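```bash
python3 - <<'E'
import cv2,numpy as np
s=cv2.imread("pics/side0.png");t=cv2.imread("pics/top0.png")
def c(im,x,y,w,h,f): return cv2.resize(im[y:y+h,x:x+w],None,fx=f,fy=f,interpolation=cv2.INTER_CUBIC)
a=np.hstack([c(t,300,200,160,112,5)]); b=c(s,245,225,160,115,4.0)
cv2.imwrite("pics/a.png",a)
b2=np.hstack([c(t,145,60,100,155,3.8),c(s,20,200,105,155,3.8)])
cv2.imwrite("pics/b.png",b2);cv2.imwrite("pics/c.png",c(s,245,225,160,115,5));print(a.shape,b2.shape)
E
```

```text
(560, 800, 3) (589, 779, 3)
```

View pics/a.png

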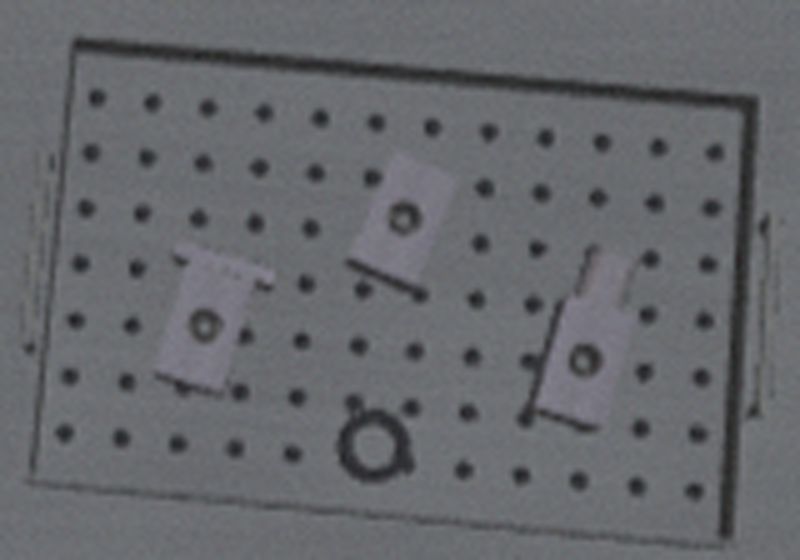

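View pics/b.png

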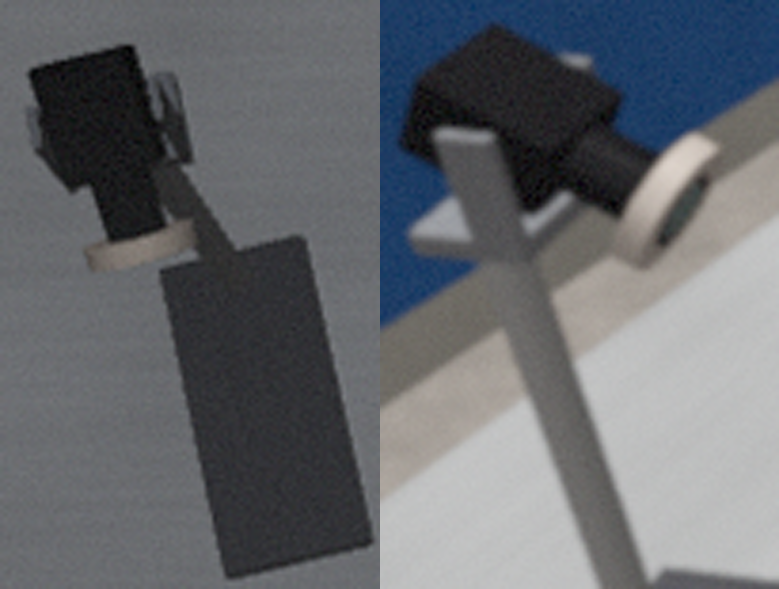

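View pics/c.png

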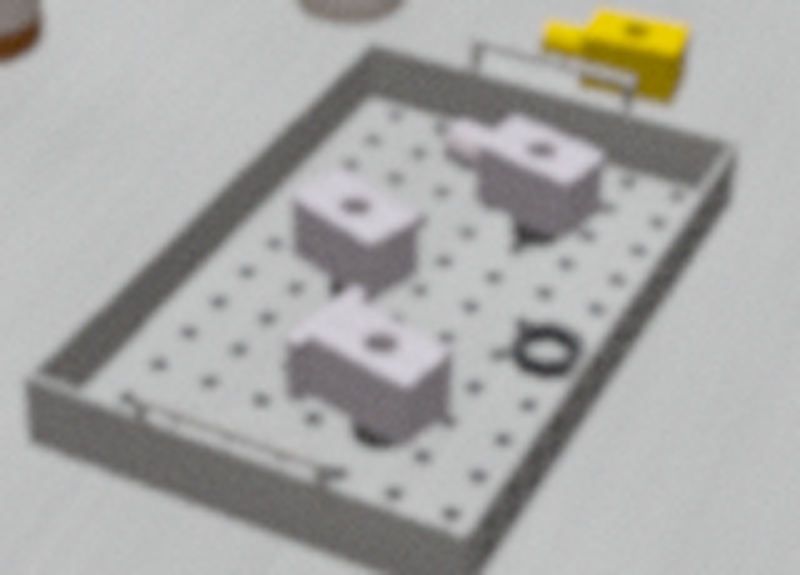

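Candidates in the top picture: flange housing (340,263), plain housing (380,243), grey spout housing (417,272), and yellow look-alikes (487,270) and (430,350). The close crop shows the round spout only on the one at (417,272), pointing away from the robot. The camera head's ring is at about (182,127) top and (100,255) side.

```bash
cat > h.py <<'E'
import numpy as np
from workcell import bot
from scipy.spatial.transform import Rotation as R
from scipy.optimize import least_squares
M={n:bot.camera_model(n) for n in("side","top")}
def proj(n,P):
    m=M[n];q=R.from_quat(m["orientation"]).inv().apply(np.atleast_2d(P)-m["position"])
    return np.c_[m["cx"]+m["fx"]*q[:,0]/-q[:,2], m["cy"]-m["fy"]*q[:,1]/-q[:,2]]
A=lambda u,v:(300+(u+.5)/5-.5,200+(v+.5)/5-.5)
C=lambda u,v:(245+(u+.5)/5-.5,225+(v+.5)/5-.5)
BT=lambda u,v:(145+(u+.5)/3.8-.5,60+(v+.5)/3.8-.5)
BS=lambda u,v:(20+(u-380+.5)/3.8-.5,200+(v+.5)/3.8-.5)
def rz(a):return R.from_euler('z',a).as_matrix()
E
python3 - <<'E'
from h import *
# basket from bores
pins=np.array([[-30,-90,56],[30,0,56],[-30,90,56.]])
tb=np.array([A(586,360),A(404,218),A(205,326)]);sb=np.array([C(542,150),C(355,206),C(382,343)])
W=lambda p:pins@rz(p[2]).T+[p[0],p[1],0]
for use in('both','top','side'):
    f=lambda p:np.r_[(proj("top",W(p))-tb).ravel()*(use!='side'),(proj("side",W(p))-sb).ravel()*(use!='top')]
    r=least_squares(f,[500,-200,0],x_scale=[100,100,1]);print(use,r.x,W(r.x)[0],f(r.x).round(1))
    if use=='both': b=W(r.x)[0]
# spout yaw
loc=np.array([[-28,17,36],[-28,-17,36],[28,17,36],[54,0,30],[0,0,36.]]);obs=np.array([A(538,410),A(600,430),A(567,297),A(615,252),A(586,360)])
locs=np.array([[-28,17,36],[-28,-17,36],[28,-17,36],[28,17,36],[-28,-17,0],[-28,17,0]]);obss=np.array([C(555,190),C(605,153),C(518,117),C(478,150),C(600,200),C(560,240)])
H=lambda p,l:l@rz(p[2]).T+[p[0],p[1],20]
for use in('both','top','side'):
    f=lambda p:np.r_[(proj("top",H(p,loc))-obs).ravel()*(use!='side'),(proj("side",H(p,locs))-obss).ravel()*(use!='top')]
    r=least_squares(f,[b[0],b[1],0],x_scale=[100,100,1],loss='soft_l1');print('housing',use,r.x,np.degrees(r.x[2]),f(r.x).round(1))
# stand
bl=np.array([[0,50,14],[0,-50,14],[220,50,14],[220,-50,14.]]);bo=np.array([BT(227,577),BT(372,541),BT(162,270),BT(303,237)])
bs=np.array([(68,388),(190,402),(102,352),(198,360)])
def S(p,l):return l@rz(p[2]).T+[p[0],p[1],0]
def cam(p,l):
    t=p[3];x=np.array([-np.cos(t),0,-np.sin(t)]);z=np.array([-np.sin(t),0,np.cos(t)]);y=np.cross(z,x)
    return S(p,np.array([170,0,320.])+l@np.array([x,y,z]))
def g(p):
    L,o=p[4],p[5]
    return np.r_[(proj("top",S(p,bl))-bo).ravel(),
      (proj("top",cam(p,np.array([[L,-30,o],[L,30,o]])))-[BT(92,272),BT(197,242)]).ravel(),
      2*(proj("side",cam(p,np.array([[L,0,o]])))-[BS(682,210)]).ravel(),p[5]/4]
for p0 in(-10,10):
    r=least_squares(g,[750,200,np.radians(p0),.4,100,0],x_scale=[100,100,1,1,100,10]);p=r.x
    print(p,np.degrees(p[2:4]),r.cost,g(p).round(1))
L,o=p[4],p[5];print('lens',cam(p,np.array([[L,0,o]])),'focus',cam(p,np.array([[L+130,0,o]])))
print('side base',proj("side",S(p,bl)),'vs',bs)
print('barrel line side',proj("side",cam(p,np.array([[0,0,o],[L-10,0,o]]))))
E
```

```text
both [ 4.90976754e+02 -2.39316219e+02 -9.85903009e-02] [ 452.26367703 -325.92625113   56.        ] [-0.2  0.1 -0.1  0.  -0.2  0.1 -0.1 -0.4  0.1 -0.3 -0.  -0.3]
top [ 4.91155934e+02 -2.39750707e+02 -9.85295423e-02] [ 452.44811968 -326.36309167   56.        ] [-0.  -0.   0.1 -0.  -0.   0.  -0.  -0.   0.  -0.  -0.  -0. ]
side [ 4.90494133e+02 -2.37995553e+02 -9.87876523e-02] [ 451.76396445 -324.59794364   56.        ] [-0.   0.  -0.   0.  -0.   0.  -0.1 -0.1  0.1  0.  -0.1  0.1]
housing both [ 4.52273816e+02 -3.25804531e+02 -3.16433710e-01] -18.13031609313696 [-1.  -0.8  0.6 -0.4 -0.1 -0.8 -0.1  0.3 -0.3  0.1  2.4 -1.5  0.2  0.2
 -0.2 -0.3 -0.1 -1.6  0.2  2.5  0.5  0.3]
housing top [ 4.51545823e+02 -3.26358721e+02 -3.04077980e-01] -17.42238487988665 [-0.6 -0.3  1.  -0.1 -0.  -0.4 -0.1  0.5 -0.   0.4  0.  -0.   0.   0.
  0.  -0.   0.  -0.   0.   0.   0.   0. ]
housing side [ 4.52813972e+02 -3.24849102e+02 -3.31041852e-01] -18.967300953914147 [-0.  -0.  -0.  -0.  -0.  -0.  -0.   0.  -0.  -0.   1.9 -1.3 -0.2  0.5
 -0.3 -0.2 -0.4 -1.5 -0.1  2.7  0.   0.5]
[6.22176338e+02 1.44589629e+02 2.34695551e-01 5.55190677e-01
 6.88142532e+01 2.01402538e-05] [13.44706455 31.81008259] 2.0117864325867867 [-0.6  0.6  0.1  0.5 -1.  -0.1 -0.2 -0.7 -0.1 -0.7  1.1  0.1  0.1 -0.1
  0. ]
[6.22176338e+02 1.44589628e+02 2.34695552e-01 5.55190658e-01
 6.88142530e+01 1.85312318e-05] [13.44706462 31.81008153] 2.0117864325849153 [-0.6  0.6  0.1  0.5 -1.  -0.1 -0.2 -0.7 -0.1 -0.7  1.1  0.1  0.1 -0.1
  0. ]
lens [[730.64063387 170.52363957 283.72765617]] focus [[623.19526337 144.83325513 215.20396314]]
side base [[178.3469288  401.70902098]
 [198.76264324 360.31481597]
 [ 64.36652934 386.5765217 ]
 [ 94.75654803 347.70037815]] vs [[ 68 388]
 [190 402]
 [102 352]
 [198 360]]
barrel line side [[ 58.71726107 232.15818963]
 [ 93.38465045 251.61180495]]
```

```bash
cat >> h.py <<'E'
def S(p,l):return l@rz(p[2]).T+[p[0],p[1],0]
def cam(p,l):
    t=p[3];x=np.array([-np.cos(t),0,-np.sin(t)]);z=np.array([-np.sin(t),0,np.cos(t)]);y=np.cross(z,x)
    return S(p,np.array([170,0,320.])+l@np.array([x,y,z]))
PS=np.array([622.18,144.59,.234696,.55519,68.8,0])
E
python3 - <<'E'
from h import *
import cv2
p=PS;L=p[4]
a=np.linspace(0,2*np.pi,60);ring=cam(p,np.c_[a*0+L,30*np.cos(a),30*np.sin(a)])
base=S(p,np.array([[0,50,14],[0,-50,14],[220,-50,14],[220,50,14.]]))
ax=cam(p,np.array([[-60,0,0],[L,0,0]]))
col=S(p,np.array([[200,0,14],[200,0,314.]]))
out=[]
for n,(x,y,w,h) in dict(top=(145,60,100,155),side=(20,200,185,210)).items():
    f=3.8 if n=='top' else 2.8
    im=cv2.resize(cv2.imread(f"pics/{n}0.png")[y:y+h,x:x+w],None,fx=f,fy=f,interpolation=cv2.INTER_CUBIC)
    for P,c,cl in((ring,(0,255,0),1),(base,(0,0,255),1),(ax,(255,255,0),0),(col,(255,0,255),0)):
        q=((proj(n,P)-[x,y]+.5)*f).astype(np.int32);cv2.polylines(im,[q.reshape(-1,1,2)],bool(cl),c,1)
    out.append(cv2.copyMakeBorder(im,0,600-im.shape[0],0,0,cv2.BORDER_CONSTANT)[:600])
o=np.hstack(out)[:,:];o=cv2.resize(o,None,fx=min(1,800/o.shape[1]),fy=min(1,800/o.shape[1]));cv2.imwrite("pics/d.png",o);print(o.shape)
E
```

```text
(535, 800, 3)
```

View pics/d.png

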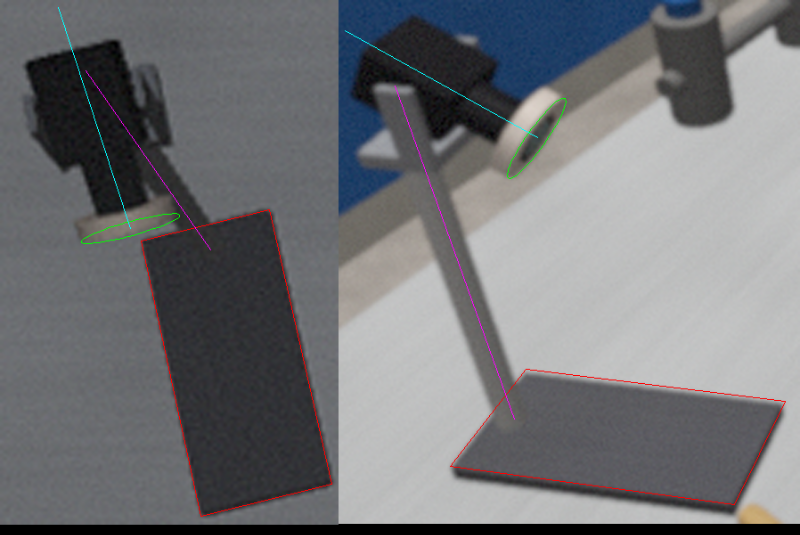

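The fit overlay agrees with the stand, ring and barrel in both views: focus ≈ (623,145,215), heading 13.4°, slope 32°. The spout housing is at (452,-326), yaw -18°. Moving above it now.

Call:
apply_moves:
  gripper: [60,60,60,60,60,60,60,60]
  slide:
    - [37,-22,8]
    - [37,-22,8]
    - [37,-22,8]
    - [37,-22,8]
    - [37,-22,8]
    - [37,-22,8]
    - [37,-23,8]
    - [37,-23,8]
  twist:
    - [0,0,0]
    - [0,0,0]
    - [0,0,0]
    - [0,0,0]
    - [0,0,0]
    - [0,0,0]
    - [0,0,0]
    - [0,0,0]

```text
time: 1.1
tcp_pos: [452.0, -325.1, 150.1]
ee_rot: [0.982, 0.191, -0.0, -0.0]
wrist_force: [0.4, -0.7, 0.3]
gripper_width: 59.7
finger_force: 0.0
```

Call:
apply_moves:
  gripper: [60,60,60,60,60]
  slide:
    - [0,0,0]
    - [0,0,0]
    - [0,0,0]
    - [0,0,0]
    - [0,0,0]
  twist:
    - [0,0,10]
    - [0,0,10]
    - [0,0,10]
    - [0,0,10]
    - [0,0,0]

```text
time: 1.72
tcp_pos: [451.3, -326.2, 150.3]
ee_rot: [0.988, -0.155, -0.0, 0.0]
wrist_force: [0.2, 0.3, 0.1]
gripper_width: 59.9
finger_force: 0.0
```

```bash
cat >> h.py <<'E'
def delta(P,Rm=None):
    s=bot.state();T=R.from_quat(s["ee_rot"])
    print('t',s["time"],'tcp',s["tcp_pos"].round(1),'j',s["joints"].round(2),'w',round(s["gripper_width"],1),'ff',s["finger_force"],'wf',s["wrist_force"].round(1))
    print('slide',T.inv().apply(np.array(P)-s["tcp_pos"]).round(1))
    if Rm is not None: print('twist',np.degrees((T.inv()*R.from_matrix(Rm)).as_rotvec()).round(1))
def down(yaw):
    c,s=np.cos(yaw),np.sin(yaw);return np.array([[c,s,0],[s,-c,0],[0,0,-1.]])
E
python3 - <<'E'
from h import *
delta([452.3,-326,24],down(np.radians(-18)))
import cv2
t=bot.capture("top");s=bot.capture("side")
c=lambda im,x,y,w,h,f: cv2.resize(im[y:y+h,x:x+w],None,fx=f,fy=f,interpolation=cv2.INTER_CUBIC)
cv2.imwrite("pics/e.png",np.hstack([c(t,340,200,130,130,3),c(s,270,190,130,130,3)])[:,:,::-1])
E
```

```text
t 1.725 tcp [ 451.3 -326.2  150.3] j [ 0.55  0.39  0.02  1.89 -0.01  0.86 -1.31] w 59.9 ff 0.0 wf [0.2 0.3 0.1]
slide [  1.   -0.5 126.3]
twist [0.  0.  0.2]
```

View pics/e.png

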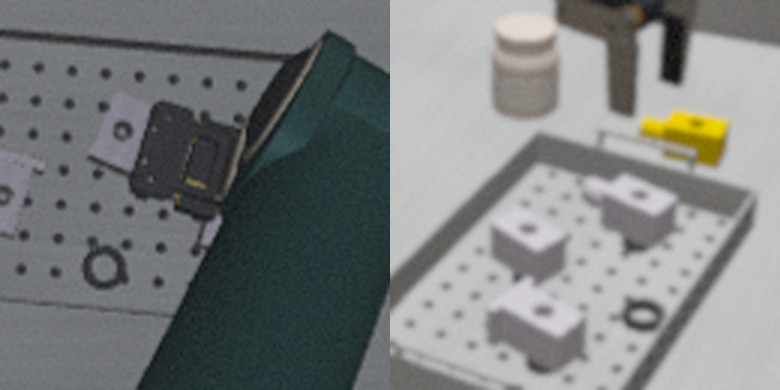

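The picture shows the open fingers above the far housing, aligned with it, with nothing under the gripper. Descending and gripping.

Call:
apply_moves:
  gripper: [60,60,60,60,60,60,60,60]
  slide:
    - [1,0,20]
    - [0,0,20]
    - [0,0,20]
    - [0,0,20]
    - [0,0,20]
    - [0,0,15]
    - [0,0,11]
    - [0,0,0]
  twist:
    - [0,0,0]
    - [0,0,0]
    - [0,0,0]
    - [0,0,0]
    - [0,0,0]
    - [0,0,0]
    - [0,0,0]
    - [0,0,0]

```text
time: 2.82
tcp_pos: [452.1, -326.5, 23.9]
ee_rot: [0.988, -0.156, -0.001, -0.0]
wrist_force: [0.4, 0.4, -0.3]
gripper_width: 59.6
finger_force: 0.0
```

Call:
apply_moves:
  gripper: [20,20,20,20,20,20,20,20]
  slide:
    - [0,0,0]
    - [0,0,0]
    - [0,0,0]
    - [0,0,0]
    - [0,0,0]
    - [0,0,0]
    - [0,0,0]
    - [0,0,0]
  twist:
    - [0,0,0]
    - [0,0,0]
    - [0,0,0]
    - [0,0,0]
    - [0,0,0]
    - [0,0,0]
    - [0,0,0]
    - [0,0,0]

```text
time: 3.82
tcp_pos: [452.8, -326.9, 25.1]
ee_rot: [0.988, -0.156, 0.0, 0.0]
wrist_force: [-1.0, -0.2, 5.9]
gripper_width: 34.0
finger_force: 30.0
```

Call:
apply_moves:
  gripper: [20,20,20,20,20,20,20,20]
  slide:
    - [0,0,-10]
    - [0,0,-20]
    - [0,0,-25]
    - [0,0,-30]
    - [0,0,-30]
    - [0,0,-30]
    - [0,0,-30]
    - [0,0,-25]
  twist:
    - [0,0,0]
    - [0,0,0]
    - [0,0,0]
    - [0,0,0]
    - [0,0,0]
    - [0,0,0]
    - [0,0,0]
    - [0,0,0]

```text
time: 4.82
tcp_pos: [452.2, -326.5, 225.8]
ee_rot: [0.988, -0.156, 0.0, 0.0]
wrist_force: [-0.3, -0.6, -1.6]
gripper_width: 33.7
finger_force: 30.0
```

```bash
python3 - <<'E'
from h import *
import cv2
p=PS;yw=p[2];t=p[3]
x=np.array([np.cos(t)*np.cos(yw),np.cos(t)*np.sin(yw),np.sin(t)]);y=np.array([-np.sin(yw),np.cos(yw),0]);z=np.cross(x,y)
F=cam(p,np.array([[p[4]+130,0,0]]))[0]
O=F-54*x-18*z
# tool: x=x,y=-y,z=-z ; TCP is 4mm above underside of housing (z=24 vs 20)
Rg=np.c_[x,-y,-z];tcp=O+4.5*z
Rpre=Rg;pre=tcp-100*x
print('F',F,'O',O,'tcp',tcp,'pre',pre)
delta(tcp,Rg);delta(pre,Rg)
s=bot.capture("side");tt=bot.capture("top")
c=lambda im,x,y,w,h,f: cv2.resize(im[y:y+h,x:x+w],None,fx=f,fy=f,interpolation=cv2.INTER_CUBIC)
cv2.imwrite("pics/f.png",c(s,250,120,200,180,3)[:,:,::-1])
E
```

```text
F [623.21064766 144.83643023 215.21157137] O [587.80725658 136.37139797 171.45150819] tcp [585.50031252 135.81980233 175.27560957] pre [502.85000263 116.05792309 122.56513239]
t 4.825 tcp [ 452.2 -326.5  225.8] j [ 0.54  0.3   0.03  1.82 -0.01  1.02 -1.31] w 33.7 ff 29.995716400444508 wf [-0.3 -0.6 -1.6]
slide [ -15.7 -480.9   50.5]
twist [  8.7  31.  -30.6]
t 4.825 tcp [ 452.2 -326.5  225.8] j [ 0.54  0.3   0.03  1.82 -0.01  1.02 -1.31] w 33.7 ff 29.995716400444508 wf [-0.3 -0.6 -1.6]
slide [ -88.2 -436.7  103.2]
twist [  8.7  31.  -30.6]
```

View pics/f.png

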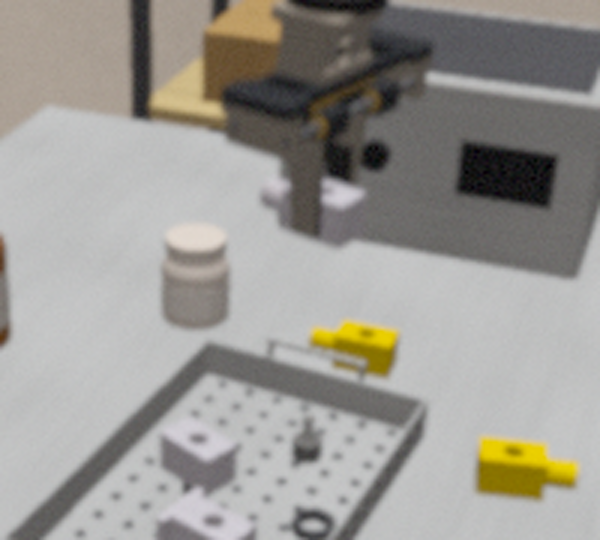

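The picture shows the housing in the fingers with the empty pin below it and the other two still in place. Carrying it across at height.

Call:
apply_moves:
  gripper: [20,20,20,20,20,20,20,20]
  slide:
    - [-4,-12,0]
    - [-8,-26,0]
    - [-8,-26,0]
    - [-8,-26,0]
    - [-8,-26,0]
    - [-8,-26,0]
    - [-8,-26,0]
    - [-8,-26,0]
  twist:
    - [0,0,0]
    - [0,0,0]
    - [0,0,0]
    - [0,0,0]
    - [0,0,0]
    - [0,0,0]
    - [0,0,0]
    - [0,0,0]

```text
time: 5.92
tcp_pos: [453.8, -121.6, 222.9]
ee_rot: [0.988, -0.156, -0.002, -0.0]
wrist_force: [1.3, 0.3, -1.7]
gripper_width: 33.9
finger_force: 30.0
```

Call:
apply_moves:
  gripper: [20,20,20,20,20,20,20,20]
  slide:
    - [-8,-26,0]
    - [-8,-26,0]
    - [-8,-26,0]
    - [-8,-26,0]
    - [-8,-26,0]
    - [-8,-26,0]
    - [-8,-26,0]
    - [-8,-26,0]
  twist:
    - [0,0,0]
    - [0,0,0]
    - [0,0,0]
    - [0,0,0]
    - [0,0,0]
    - [0,0,0]
    - [0,0,0]
    - [0,0,0]

```text
time: 6.92
tcp_pos: [456.6, 95.2, 222.9]
ee_rot: [0.988, -0.156, -0.002, 0.0]
wrist_force: [-0.1, -0.6, -2.4]
gripper_width: 34.0
finger_force: 30.0
```

Call:
apply_moves:
  gripper: [20,20,20,20,20,20,20]
  slide:
    - [0,0,0]
    - [0,0,0]
    - [0,0,0]
    - [0,0,0]
    - [0,0,0]
    - [0,0,0]
    - [0,0,0]
  twist:
    - [1.5,5.2,-5.1]
    - [1.5,5.2,-5.1]
    - [1.5,5.2,-5.1]
    - [1.4,5.1,-5.1]
    - [1.4,5.1,-5.1]
    - [1.4,5.2,-5.1]
    - [0,0,0]

```text
time: 7.8
tcp_pos: [455.1, 93.3, 221.9]
ee_rot: [0.956, 0.112, 0.269, -0.032]
wrist_force: [0.4, 0.2, -2.7]
gripper_width: 33.9
finger_force: 30.0
```

```bash
cat >> h.py <<'E'
def goal(p=PS):
    yw=p[2];t=p[3]
    x=np.array([np.cos(t)*np.cos(yw),np.cos(t)*np.sin(yw),np.sin(t)]);y=np.array([-np.sin(yw),np.cos(yw),0]);z=np.cross(x,y)
    F=cam(p,np.array([[p[4]+130,0,0]]))[0]
    return F-54*x-18*z+4.5*z,np.c_[x,-y,-z],F
E
python3 - <<'E'
from h import *
T,Rg,F=goal();delta(T,Rg)
E
```

```text
t 7.8 tcp [455.1  93.3 221.9] j [-0.01 -0.1  -0.27  2.41  0.01  0.27 -1.63] w 33.9 ff 29.995237179100513 wf [ 0.4  0.2 -2.7]
slide [ 92.2 -11.2 111.1]
twist [ 0.   0.3 -0.1]
```

Call:
apply_moves:
  gripper: [20,20,20,20,20,20,20,20]
  slide:
    - [5,-1,15]
    - [10,-2,20]
    - [15,-2,20]
    - [15,-2,20]
    - [15,-2,20]
    - [12,-2,16]
    - [0,0,0]
    - [0,0,0]
  twist:
    - [0,0,0]
    - [0,0,0]
    - [0,0,0]
    - [0,0,0]
    - [0,0,0]
    - [0,0,0]
    - [0,0,0]
    - [0,0,0]

```text
time: 8.8
tcp_pos: [571.6, 132.5, 167.7]
ee_rot: [0.955, 0.112, 0.272, -0.032]
wrist_force: [0.8, -0.2, -1.2]
gripper_width: 34.0
finger_force: 30.0
```

```bash
python3 - <<'E'
from h import *
import cv2
T,Rg,F=goal();delta(T,Rg)
st=bot.state();Q=R.from_quat(st["ee_rot"]).as_matrix()
x,z=Q[:,0],-Q[:,2];y=np.cross(z,x)
O=st["tcp_pos"]-4.5*z
a=np.linspace(0,2*np.pi,40)[:,None]
tip=O+54*x+18*z+12*(np.cos(a)*y+np.sin(a)*z)
box=O+np.array([-28*x+17*y+36*z,-28*x-17*y+36*z,28*x-17*y+36*z,28*x+17*y+36*z])
L=PS[4];ring=cam(PS,np.c_[a*0+L,30*np.cos(a),30*np.sin(a)]);los=cam(PS,np.array([[L,0,0],[L+130,0,0]]))
out=[]
for n,(X,Y,w,h,f) in dict(top=(150,70,125,170,3.2),side=(40,210,165,200,2.4)).items():
    f=3 if n=='top' else 2.5
    im=cv2.resize(bot.capture(n)[Y:Y+h,X:X+w,::-1],None,fx=f,fy=f,interpolation=cv2.INTER_CUBIC)
    for P,c,cl in((tip,(0,255,0),1),(box,(0,0,255),1),(los,(255,255,0),0),(ring,(255,0,255),1)):
        q=((proj(n,P)-[X,Y]+.5)*f).astype(np.int32);cv2.polylines(im,[q.reshape(-1,1,2)],bool(cl),c,1)
    out.append(cv2.copyMakeBorder(im,0,520-im.shape[0],0,0,cv2.BORDER_CONSTANT))
o=np.hstack(out);cv2.imwrite("pics/g.png",o);print(o.shape)
E
```

```text
t 8.8 tcp [571.6 132.5 167.7] j [-0.13  0.23 -0.2   2.23  0.56  0.16 -2.18] w 34.0 ff 29.99582441523671 wf [ 0.8 -0.2 -1.2]
slide [16.1 -0.   1.1]
twist [ 0.   0.1 -0. ]
(520, 787, 3)
```

View pics/g.png

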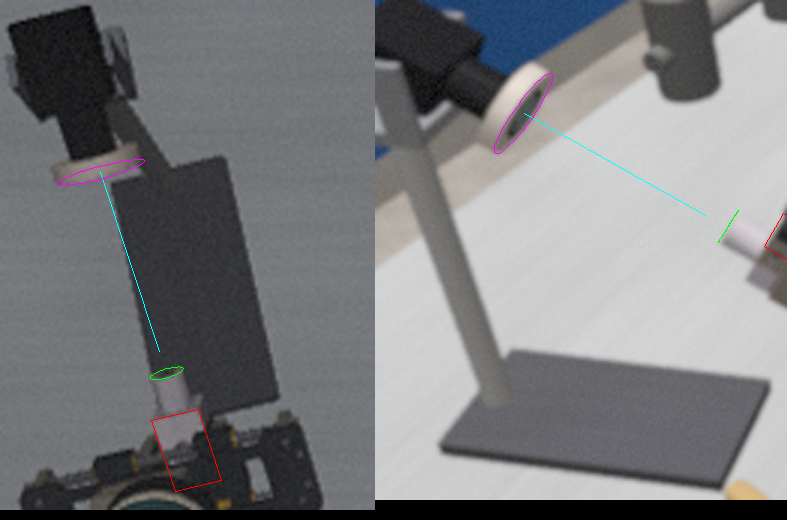

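The picture shows the spout end about 16 mm short of the focus point and on the line of sight, matching the model overlay. Closing the last gap.

Call:
apply_moves:
  gripper: [20,20,20,20,20,20,20,20]
  slide:
    - [4,0,1]
    - [5,0,0]
    - [5,0,0]
    - [3,0,0]
    - [0,0,0]
    - [0,0,0]
    - [0,0,0]
    - [0,0,0]
  twist:
    - [0,0,0]
    - [0,0,0]
    - [0,0,0]
    - [0,0,0]
    - [0,0,0]
    - [0,0,0]
    - [0,0,0]
    - [0,0,0]

```text
time: 9.9
tcp_pos: [586.8, 135.9, 176.3]
ee_rot: [0.955, 0.112, 0.272, -0.032]
wrist_force: [0.2, -0.1, -1.5]
gripper_width: 33.6
finger_force: 30.0
```

```bash
python3 - <<'E'
from h import *
T,Rg,F=goal();delta(T,Rg);print(np.abs(bot.state()["joint_velocities"]).max())
E
```

```text
t 9.9 tcp [586.8 135.9 176.3] j [-0.09  0.24 -0.24  2.19  0.53  0.19 -2.14] w 33.6 ff 29.995816480368376 wf [ 0.2 -0.1 -1.5]
slide [-1.6 -0.3  0.2]
twist [ 0. -0. -0.]
0.001406441437261493
```

```bash
python3 -c "
from workcell import bot
print(bot.hand_in())"
```

```text
the job is handed in; nothing more can be done
None
```

I handed the job in at 9.9 s with the spout housing gripped and steady. Its spout end was within about 2 mm of my estimate of the focus point, and its axes lay along the estimated line of sight. The verdict was not reported back.

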